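# Reset and restart the line at the control desk

## Robot

A 6-joint arm with a two-finger parallel gripper is mounted at the origin on the work surface. World frame = base frame: x ahead of the robot, y to its left, z up, the work surface at z = 0. Lengths are in m, angles in degrees, forces in N, time in s.
With the tool pointing down it reaches from about 0.35 to 0.875 m from the base axis. Payload 4.2 kg.
Tool frame: the origin (TCP) lies midway between the tips of the shut fingers; the grasp point (between the pads) lies 19 mm behind it; z points along the fingers, y is the direction in which the jaws open and shut (so a half turn about z gives the same grasp; the last joint's range is limited). The gripper opens to 87 mm and grips with 3 to 60 N. Pads are 19 mm wide; open, the fingers measure 117 mm over their backs; the gripper's body (75 mm by 190 mm) begins 51 mm behind the grasp point.
Start: joints at [-56.574, 22.042, 0.453, 0, -68.411, -14.817], TCP at [0.199, -0.592, 0.223] pointing down, gripper open.
Joint ranges: [-179.83, 179.83], [-69.29, 118.12], [-61.27, 80.66], [-181.25, 117.63], [-171.15, -9.14], [-177.46, 177.46]. Speed limits (degrees/s): [159.86, 159.86, 180, 180, 180, 180].

## Interface

Orientations are given as a 3x3 rotation matrix whose columns are the frame's x, y, z axes.
In Python, from station import r gives the robot as it stands.
- The arm moves only by the tool servo_tool, never from a script. Its arguments are lists of equal length, an entry for each row: "slide": the shift along the world's x, y, z in units of 60 mm (1.0 is 60 mm), a list of three; "twist": the turn, a rotation vector about the world's x, y, z in units of 6 degrees (1.0 is 6 degrees), a list of three; "gripper": the closure, from 0 (fully open) to 1 (shut). In form: {"slide": [[x, y, z], ...], "twist": [[wx, wy, wz], ...], "gripper": [gripper, ...]}. A call has 1 to 12 rows; each row shifts and turns the commanded pose from where the row before left it; what a row does not reach is not made up. A row lasts 1/8 s, in which the tool goes at most 62.5 mm and 10.7 degrees, less where a joint would pass 70% of its speed; a pose out of reach is approached as far as the arm can. A call is refused whole if a number of a shift passes 1 or a number of a turn 1, either way. A call with a gripper value outside its range is refused whole. The fingers move at their own pace and stop on an object; the grip force is fixed at half the most. Time passes only in rows, so rows that do not move let the fingers close. It gives the time, the measured TCP pose, the force and the opening at its end, in the units of the state.
- r.sense(): the state, without advancing time (a new reading comes with each control period).
- r.capture(name): name is "scene" or "side" or "wrist"; returns a dict with "image" (480x640x3 uint8, blue, green, red), "intrinsics" (3x3 intrinsics, pixels), "R" (3x3) and "t" (3): a world point X has camera coordinates R X + t. Camera axes: x right, y down, z forward; pixel columns grow to the right and rows downward; lengths in m; the calibration is good to about 2 mm. A picture is of the moment at which its call begins. There is no depth.
- r.finish_job(): hands the job in, once; it reports no verdict.
The state is a dict: "time_s": time; "joints": joint angles; "joint_velocities": joint speeds; "effort": joint torques, N m; "tcp_pos": TCP position; "ee_rot": TCP orientation; "wrist_force": force on the tool from outside, world axes, zero at the start; "moment": the same for the moment, N m; "gripper_width": opening from 0.0 (shut) to 1.0 (fully open).
Only numpy, scipy, OpenCV 4.12 (cv2) and the standard library are available. Lean on these libraries where they do the work, as an engineer would, in place of code of your own. Each camera call takes 0.05 s, during which the arm holds its last target.

## Task

Restart the stopped line at the control desk: with the fingertips, gently press the blue push button well down and let it spring back, then push the green toggle lever all the way over, away from the robot, and withdraw. Leave the other buttons, the red mushroom stop and the other toggles as they are, and do not shift or lift any of the loose things lying about.

Things in the scene. Friction and masses are not known exactly. Their poses are not given: they have to be found in the camera images.
- panel: fixed aluminium control plate 280 x 480 x 12 mm flat on the desk; origin at the centre of its underside; x axis away from the robot (turned up to 15 degrees), z up. On its top face: a row of four buttons 80 mm apart on the robot's side and, 130 mm farther along +x, a row of three toggle levers 100 mm apart; which stands at which place changes from start to start
- btn_blue_base: fixed steel collar of the blue push button with the blue cap in it; origin at the centre of the collar's underside, on the plate's top face; z up
- btn_blue_top (a point): centre of the top face of the blue cap (28 mm across); when out it stands 20 mm above the plate (32 mm above the desk), and it moves down with the cap
- btn_blue (a joint): how far the blue cap is pushed down, m: 0 out, 0.008 fully down. A spring returns it; about 2 N starts it moving, about 6 N takes it fully down. It counts as pressed past half-way, 0.004
- tog_green_tip (a point): centre of the green ball (26 mm across) at the end of the green toggle lever; the ball moves with the lever
- tog_green_base: fixed grey block 70 x 50 x 25 mm (x, y, z) of the green toggle lever; origin at the centre of its underside, on the plate; x axis as the plate's. The lever's pivot is 22 mm above this origin, its axis along y; the lever is a 10 mm steel rod, 50 mm from the pivot to the centre of the ball
- tog_green (a joint): angle of the green lever, rad: 0 leans 0.5 rad towards the robot (-x of the plate), 0.5 upright, 1.0 fully over, leaning away from the robot (+x). Starts at 0 to 0.2; a stiff pivot keeps it where it is left; about 1.2 N at the ball moves it
- btn_yellow_top (a point): centre of the top of the yellow push button's cap (28 mm across, 20 mm above the plate); to be left alone
- btn_white_top (a point): centre of the top of the white push button's cap (28 mm across, 20 mm above the plate); to be left alone
- btn_black_top (a point): centre of the top of the black push button's cap (28 mm across, 20 mm above the plate); to be left alone
- tog_black_tip (a point): centre of the black ball of the black toggle lever, built as the green one and leaning towards the robot; to be left alone
- tog_white_tip (a point): centre of the white ball of the white toggle lever, built as the green one but already leaning away from the robot; to be left alone
- stop_top (a point): centre of the top of the red mushroom stop button (40 mm across, on a yellow disc, its top 45 mm above the plate) at the plate's +y end; to be left alone
- marker: blue and white marker pen 125 mm long, 17 mm thick, lying along the plate's x at its -y end; loose, to be left alone; origin at the centre of its underside
- fuse: white fuse cartridge with brass ends, 23 mm across, 38 mm tall, upright at the plate's -y end; loose, to be left alone; origin at the centre of its underside
- mug: blue mug 80 mm across, 90 mm tall, on the desk to the left of the plate; loose, to be left alone; origin at the centre of its underside
- tape: roll of yellow tape 90 mm across, 25 mm tall, lying on the desk to the right of the plate; loose, to be left alone; origin at the centre of its underside
- screwdriver: orange-handled screwdriver 200 mm long, 26 mm thick, lying along x on the desk to the right of the plate; loose, to be left alone; origin at the centre of its underside
- jar: small glass jar with an orange lid, 52 mm across, 70 mm tall, on the desk to the left; loose, to be left alone; origin at the centre of its underside

How it is judged:
By the outcome, as a careful person would: the job done as asked, in the order asked, and still so for the second after the job is handed in, with the robot touching nothing.
It also fails if it takes over 40 s, if anything falls off the work surface, if the arm or the gripper's body presses on something with over 40 N, if the wrist force passes 120 N, or if a joint passes its speed limit or range.

## Working session

There is one attempt and no reset: what is moved stays moved. The work goes in short steps, Python scripts to look and compute and a tool call to move; the robot and the scene stay as the last step left them, time stands still between calls to the robot, and variables do not carry over. Pictures are saved under pics/ and viewed, and the job is handed in when it is done.

Besides the shell and the picture viewer there is one more tool, called after "Call:" as name(argument=value, ...) on one line, values as JSON. servo_tool: Moves the arm, as the interface text tells. Its arguments: {"type":"object","properties":{"slide":{"type":"array","items":{"type":"array","items":{"type":"number"}}},"twist":{"type":"array","items":{"type":"array","items":{"type":"number"}}},"gripper":{"type":"array","items":{"type":"number"}}},"required":["slide","twist","gripper"]}

```bash
ls; mkdir -p pics
python3 - <<'E'
from station import r
import cv2,pickle
d={}
for n in ["scene","side","wrist"]:
    c=r.capture(n); d[n]=c; cv2.imwrite(f"pics/{n}0.png",c["image"])
    print(n,c["intrinsics"].round(1).tolist(),c["R"].round(3).tolist(),c["t"].round(3).tolist())
pickle.dump(d,open("cap0.pkl","wb"))
print(r.sense())
E
```

```text
pics
scene [[556.5, 0.0, 329.4], [0.0, 556.5, 241.9], [0.0, 0.0, 1.0]] [[0.497, 0.868, -0.005], [0.668, -0.386, -0.636], [-0.554, 0.313, -0.772]] [-0.25, -0.312, 1.845]
side [[511.2, 0.0, 319.3], [0.0, 511.2, 233.5], [0.0, 0.0, 1.0]] [[0.929, -0.369, -0.011], [-0.231, -0.558, -0.797], [0.288, 0.743, -0.604]] [-0.504, 0.161, 1.125]
wrist [[359.6, 0.0, 322.2], [0.0, 359.6, 247.5], [0.0, 0.0, 1.0]] [[-0.319, 0.948, 0.002], [0.902, 0.303, 0.306], [0.29, 0.099, -0.952]] [0.623, -0.037, 0.393]
{'time_s': 0.15, 'joints': array([-5.65742778e+01,  2.20833797e+01,  3.98988903e-01, -1.77285866e-02,
       -6.84111993e+01, -1.48157490e+01]), 'joint_velocities': array([ 0.00039772, -0.22362075,  0.22942729,  0.09956873,  0.08201906,
       -0.02843269]), 'effort': array([-2.30469377e-04, -3.91051555e+01,  1.87585831e+01,  4.22237903e+00,
        1.23448251e-02, -1.55522243e-04]), 'tcp_pos': array([ 0.19931001, -0.59190857,  0.22169774]), 'ee_rot': array([[-9.47749228e-01, -3.19015579e-01, -6.78888700e-04],
       [-3.19016267e-01,  9.47747971e-01,  1.55089080e-03],
       [ 1.48657059e-04,  1.68643210e-03, -9.99998567e-01]]), 'wrist_force': array([0.55221569, 0.45795649, 0.59495006]), 'moment': array([ 0.05052483, -0.00270022, -0.05706801]), 'gripper_width': 1.0004899762610118}
```

View pics/scene0.png

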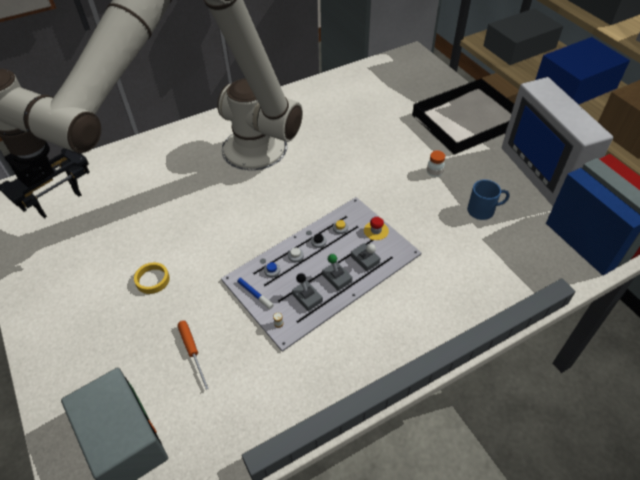

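View pics/side0.png

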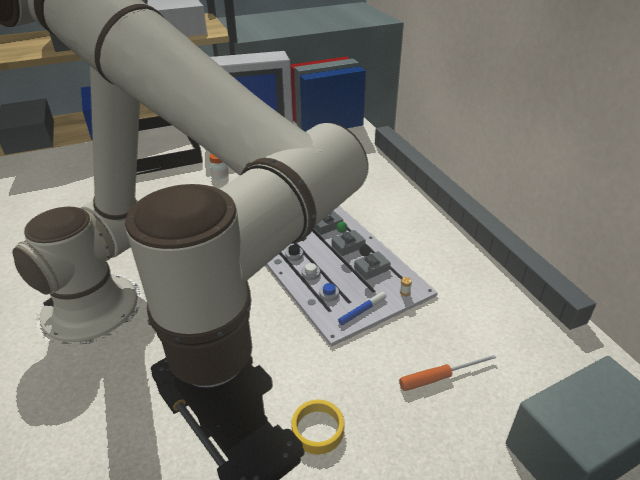

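View pics/wrist0.png

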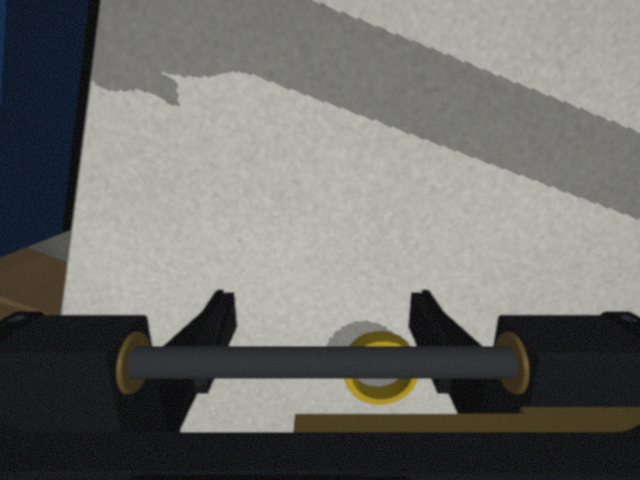

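The scene view shows the blue cap at about (272,268), the green ball at about (333,258), the black toggle at (301,278) and the white one near (371,246). In the side view they are at (330,289) for blue and (341,226) for green. Next I measure them.

```bash
cat > h.py <<'E'
import numpy as np,cv2
def ray(c,u,v):
    K=c["intrinsics"];R=c["R"];t=c["t"]
    d=R.T@np.linalg.inv(K)@np.array([u,v,1.]);return -R.T@t,d/np.linalg.norm(d)
def onz(c,u,v,z):
    o,d=ray(c,u,v);return o+d*(z-o[2])/d[2]
def tri(rs):
    A=np.zeros((3,3));b=np.zeros(3)
    for o,d in rs:
        P=np.eye(3)-np.outer(d,d);A+=P;b+=P@o
    X=np.linalg.solve(A,b);return X,[float(np.linalg.norm((np.eye(3)-np.outer(d,d))@(X-o))) for o,d in rs]
def proj(c,X):
    p=c["intrinsics"]@(c["R"]@X+c["t"]);return p[:2]/p[2]
def blobs(img,lo,hi,roi,amin=8):
    h=cv2.cvtColor(img,cv2.COLOR_BGR2HSV);m=cv2.inRange(h,np.array(lo),np.array(hi))
    x0,y0,x1,y1=roi;k=np.zeros_like(m);k[y0:y1,x0:x1]=m[y0:y1,x0:x1]
    n,l,s,ce=cv2.connectedComponentsWithStats(k)
    return [(ce[i].round(1).tolist(),s[i].tolist()) for i in range(1,n) if s[i,4]>=amin]
E
python3 - <<'E'
import pickle,cv2
from h import *
d=pickle.load(open("cap0.pkl","rb"))
S=d["scene"];D=d["side"]
for n,lo,hi in [("blue",(105,120,60),(130,255,255)),("green",(45,80,30),(85,255,255)),("yellow",(20,120,80),(32,255,255)),("red",(0,150,60),(6,255,255))]:
    print(n,"scene",blobs(S["image"],lo,hi,(210,190,430,350)));print(n,"side",blobs(D["image"],lo,hi,(255,190,440,350)))
cv2.imwrite("pics/s1.png",cv2.resize(S["image"][190:350,215:430],None,fx=3.7,fy=3.7,interpolation=2))
cv2.imwrite("pics/d1.png",cv2.resize(D["image"][195:350,255:445],None,fx=3.8,fy=3.8,interpolation=2))
E
```

```text
blue scene [([271.3, 266.7], [267, 262, 10, 10, 76]), ([248.8, 287.9], [238, 278, 23, 20, 129])]
blue side [([328.5, 287.9], [323, 283, 12, 12, 103]), ([355.5, 310.7], [340, 301, 32, 21, 170])]
green scene [([332.1, 258.1], [328, 254, 9, 9, 60])]
green side [([341.1, 226.4], [337, 222, 10, 10, 76])]
yellow scene [([340.0, 224.1], [336, 220, 9, 9, 65]), ([375.4, 232.4], [364, 223, 24, 17, 218])]
yellow side []
red scene [([376.4, 222.3], [371, 217, 12, 11, 107])]
red side []
```

View pics/s1.png

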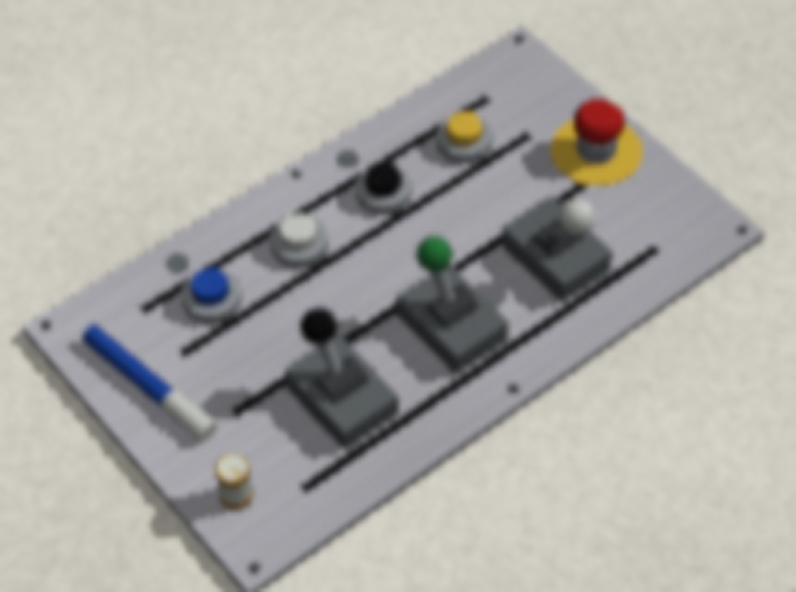

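View pics/d1.png

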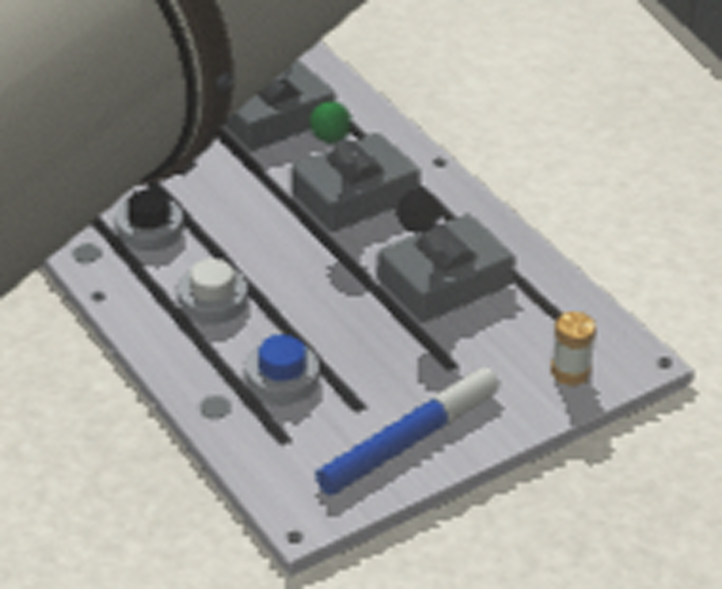

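The zooms show, from the -y end, blue/white/black/yellow buttons and black/green/white toggles. The plate corners in the s1 crop are at (22,332), (522,28), (763,237) and (250,592). Next I fit the plate frame.

Run:
```python
import pickle
from h import *
d=pickle.load(open("cap0.pkl","rb"));S=d["scene"];D=d["side"]
X,e=tri([ray(S,332.1,258.1),ray(D,341.1,226.4)]);print("green",X.round(4),e)
X,e=tri([ray(S,271.3,266.7),ray(D,328.5,287.9)]);print("blue",X.round(4),e)
for c,p in((S,(271.3,266.7)),(D,(328.5,287.9))):print("blue z28",onz(c,*p,.028).round(4))
y=onz(S,340,224.1,.028);print("yel",y.round(4))
q=[onz(S,215+u/3.7,190+v/3.7,.012).round(4) for u,v in((22,332),(522,28),(763,237),(250,592))]
for a in q:print(a)
c=sum(q)/4;ax=((q[2]-q[1])+(q[3]-q[0]));ay=(q[1]-q[0])+(q[2]-q[3])
print("c",c,"len",np.linalg.norm(ax)/2,np.linalg.norm(ay)/2,"yaw",np.degrees(np.arctan2(ax[1],ax[0])),np.degrees(np.arctan2(-ay[0],ay[1])))
b=onz(S,271.3,266.7,.028);v=y-b;print("row",np.linalg.norm(v),np.degrees(np.arctan2(-v[0],v[1])))
```

```text
green [ 0.5841 -0.0376  0.0795] [0.0004269089982906641, 0.00042690899829074975]
blue [ 0.4949 -0.1745  0.0305] [0.0003908247610675391, 0.0003908247610676316]
blue z28 [ 0.4934 -0.1742  0.028 ]
blue z28 [ 0.4959 -0.1715  0.028 ]
yel [0.4545 0.0629 0.028 ]
[ 0.4538 -0.306   0.012 ]
[0.3749 0.1663 0.012 ]
[0.6501 0.2089 0.012 ]
[ 0.7239 -0.2576  0.012 ]
c [ 0.550675 -0.0471    0.012   ] len 0.27642046324395014 0.47556879891346954 yaw 9.47424888968372 9.238507839223516
row 0.24029108911719954 9.321938070499952
```

Call:
servo_tool(slide=[[0.4,0.57,0],[0.4,0.57,0],[0.4,0.57,0],[0.4,0.57,0],[0.4,0.57,0],[0.4,0.57,0],[0.4,0.57,0],[0.4,0.57,0],[0.4,0.57,0],[0.4,0.57,0],[0.4,0.57,0],[0.4,0.57,0]], twist=[[0,0,-0.13],[0,0,-0.13],[0,0,-0.13],[0,0,-0.13],[0,0,-0.13],[0,0,-0.13],[0,0,-0.13],[0,0,-0.13],[0,0,-0.13],[0,0,-0.13],[0,0,-0.13],[0,0,-0.13]], gripper=[1,1,1,1,1,1,1,1,1,1,1,1])

```text
time_s: 1.65
tcp_pos: [0.4879, -0.1806, 0.2224]
ee_rot: [[-0.987, -0.16, -0.0], [-0.16, 0.987, 0.0], [0.0, 0.0, -1.0]]
wrist_force: [0.4, 0.5, 0.3]
gripper_width: 0.005
```

Run:
```python
from station import r
import cv2,pickle
from h import *
d={}
for n in ["scene","side","wrist"]:
    c=r.capture(n); d[n]=c; cv2.imwrite(f"pics/{n}2.png",c["image"])
pickle.dump(d,open("cap2.pkl","wb"))
print(r.sense()["tcp_pos"])
W=d["wrist"];print("cam",-W["R"].T@W["t"])
for n,lo,hi in [("blue",(105,120,60),(130,255,255)),("green",(45,80,30),(85,255,255))]:
    for k in d: print(n,k,blobs(d[k]["image"],lo,hi,(200,0,460,400),40))
```

```text
[ 0.48812637 -0.18047752  0.22212571]
cam [ 0.40471672 -0.1929665   0.38445108]
blue scene [([271.3, 266.7], [267, 262, 10, 10, 76]), ([248.8, 287.9], [238, 278, 23, 20, 129])]
blue side [([357.7, 69.1], [353, 66, 13, 7, 56]), ([247.1, 95.8], [217, 74, 60, 45, 2280]), ([281.6, 136.5], [267, 130, 25, 11, 46]), ([328.5, 287.8], [323, 283, 12, 12, 101]), ([355.9, 310.6], [340, 301, 32, 21, 178])]
blue wrist [([247.4, 237.3], [233, 199, 29, 79, 1055]), ([325.0, 227.1], [312, 214, 27, 27, 553])]
green scene [([332.2, 258.1], [328, 254, 9, 9, 58])]
green side [([341.1, 226.4], [337, 222, 10, 10, 76])]
green wrist []
```

View pics/wrist2.png

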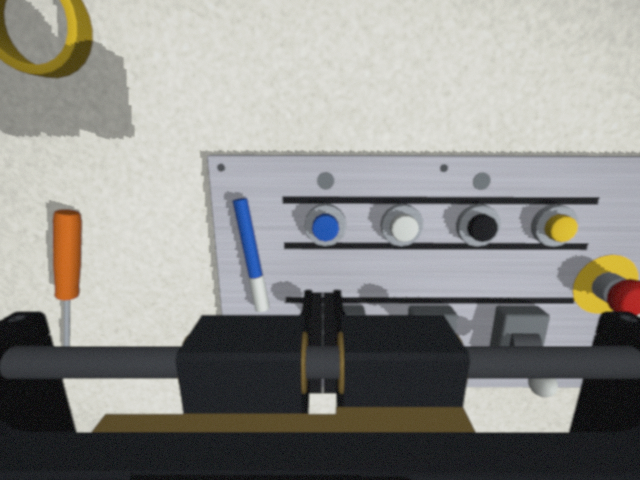

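View pics/side2.png

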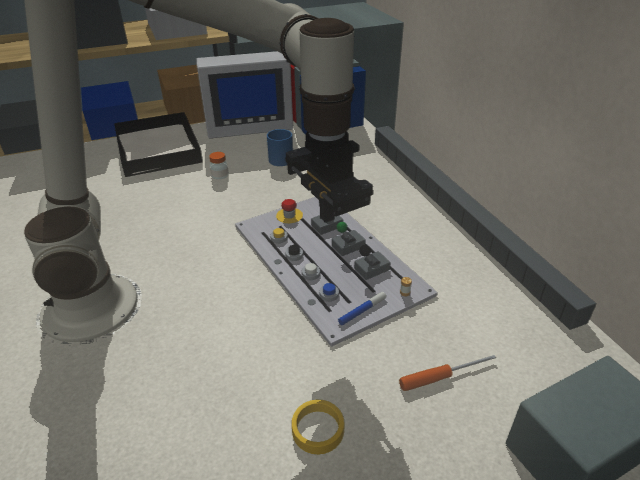

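The wrist view shows the blue cap at (325,227), in line with the shut fingers at about x=322. I combine the three views.

Run:
```python
import pickle
from h import *
d=pickle.load(open("cap2.pkl","rb"));S,D,W=d["scene"],d["side"],d["wrist"]
print(tri([ray(S,271.3,266.7),ray(D,328.5,287.8),ray(W,325,227.1)]))
print(onz(W,325,227.1,.030))
# fingertip in pictures: predicted pixel of TCP
p=np.array([.4881,-.1805,.2221])
print(proj(S,p),proj(D,p))
for z in(.03,.032):print([onz(c,*q,z).round(4) for c,q in((S,(271.3,266.7)),(D,(328.5,287.8)),(W,(325,227.1)))])
```

```text
(array([ 0.49509194, -0.17478498,  0.03095735]), [0.0004015828945821595, 0.0006092894916476568, 0.0003072499285140195])
[ 0.49543266 -0.17502865  0.03      ]
[261.13433191 217.96665647] [326.61189788 219.02669206]
[array([ 0.4949, -0.1747,  0.03  ]), array([ 0.4952, -0.1732,  0.03  ]), array([ 0.4954, -0.175 ,  0.03  ])]
[array([ 0.4963, -0.1752,  0.032 ]), array([ 0.4944, -0.1752,  0.032 ]), array([ 0.4949, -0.1751,  0.032 ])]
```

Call:
servo_tool(slide=[[0.06,0.05,-0.4],[0.06,0.05,-0.5],[0,0,-0.5],[0,0,-0.5],[0,0,-0.5],[0,0,-0.4],[0,0,-0.2],[0,0,0],[0,0,0]], twist=[[0,0,0],[0,0,0],[0,0,0],[0,0,0],[0,0,0],[0,0,0],[0,0,0],[0,0,0],[0,0,0]], gripper=[1,1,1,1,1,1,1,1,1])

```text
time_s: 2.92
tcp_pos: [0.4954, -0.1762, 0.0435]
ee_rot: [[-0.987, -0.161, 0.002], [-0.161, 0.987, -0.0], [-0.002, -0.001, -1.0]]
wrist_force: [1.1, 0.0, -0.5]
gripper_width: 0.004
```

Call:
servo_tool(slide=[[0,0.03,-0.08],[0,0,-0.05],[0,0,-0.05],[0,0,-0.05],[0,0,0]], twist=[[0,0,0],[0,0,0],[0,0,0],[0,0,0],[0,0,0]], gripper=[1,1,1,1,1])

```text
time_s: 3.55
tcp_pos: [0.495, -0.174, 0.029]
ee_rot: [[-0.987, -0.161, 0.001], [-0.161, 0.987, -0.0], [-0.001, -0.0, -1.0]]
wrist_force: [-1.7, 2.1, 5.0]
gripper_width: 0.003
```

Call:
servo_tool(slide=[[0,0,-0.03],[0,0,-0.02],[0,0,0]], twist=[[0,0,0],[0,0,0],[0,0,0]], gripper=[1,1,1])

```text
time_s: 3.92
tcp_pos: [0.495, -0.174, 0.0282]
ee_rot: [[-0.987, -0.162, 0.001], [-0.162, 0.987, -0.001], [-0.001, -0.001, -1.0]]
wrist_force: [-4.2, 4.1, 19.5]
gripper_width: 0.006
```

Run:
```python
from station import r
import cv2
s=r.sense();print(s["tcp_pos"],s["wrist_force"])
c=r.capture("side");cv2.imwrite("pics/d3.png",cv2.resize(c["image"][195:350,255:445],None,fx=3.8,fy=3.8,interpolation=2))
s=r.sense();print(s["tcp_pos"],s["wrist_force"])
```

```text
[ 0.49504912 -0.17399449  0.02818205] [-4.21050337  4.09874178 19.52121326]
[ 0.49506787 -0.17398318  0.02819286] [-5.15256994  4.32159429 19.15095066]
```

View pics/d3.png

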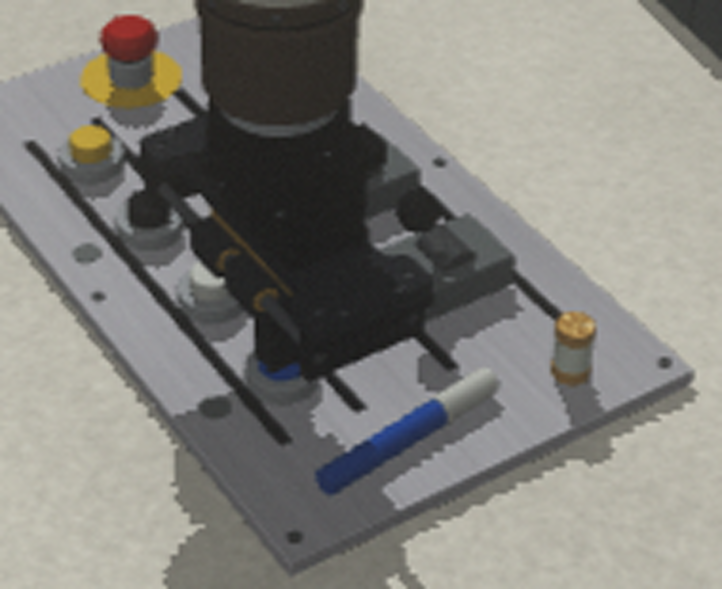

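The side view shows the tip on the cap, but the force rose to 19 N at z=0.028, higher than I expected. I stop pressing and look closer.

Run:
```python
from station import r
import cv2,pickle
import numpy as np
d0=pickle.load(open("cap2.pkl","rb"))
a=r.capture("side");b=r.capture("scene");w=r.capture("wrist")
f=lambda i,x,y:cv2.resize(i[y-24:y+24,x-32:x+32],None,fx=6,fy=6,interpolation=2)
m=np.vstack([np.hstack([f(d0["side"]["image"],328,290),f(a["image"],328,290)]),np.hstack([f(d0["scene"]["image"],272,268),f(b["image"],272,268)])])
cv2.imwrite("pics/m4.png",m);cv2.imwrite("pics/w4.png",w["image"])
s=r.sense();print(s["tcp_pos"],s["wrist_force"],s["moment"],s["time_s"])
```

```text
[ 0.4950982  -0.17396207  0.02820974] [-5.07468509  4.64654379 19.26075401] [ 1.46700219  1.49403092 -0.00648887] 4.125
```

View pics/m4.png

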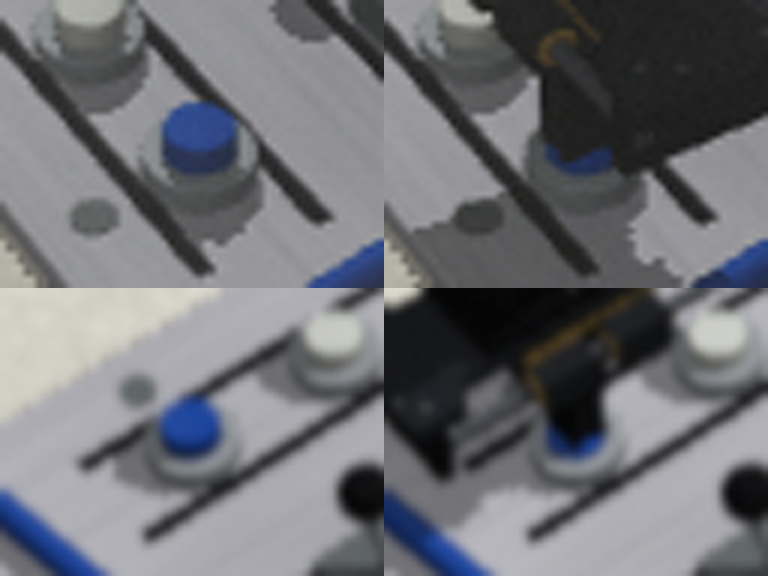

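View pics/w4.png

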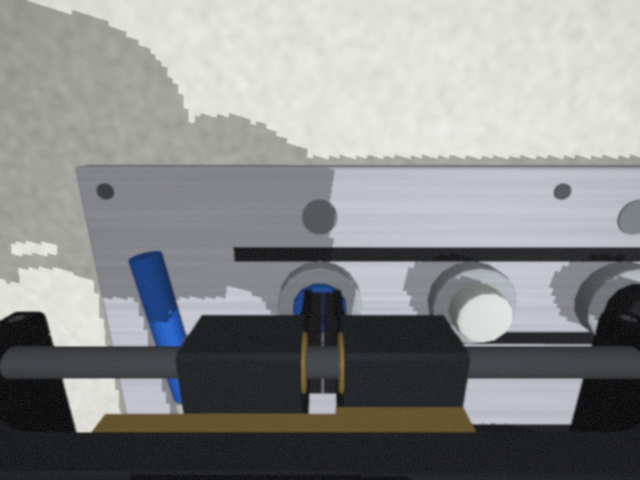

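The cap's top edge has dropped about 3 px (around 8 mm), down to the collar. The moment fits a tip contact centred on the cap. At 19 N, against 6 N for full travel, the cap is fully down. Now I release it.

Call:
servo_tool(slide=[[0,0,0.1],[0,0,0.15],[0,0,0.4],[0,0,0.6],[0,0,0.6],[0,0,0.4],[0,0,0],[0,0,0]], twist=[[0,0,0],[0,0,0],[0,0,0],[0,0,0],[0,0,0],[0,0,0],[0,0,0],[0,0,0]], gripper=[1,1,1,1,1,1,1,1])

```text
time_s: 5.12
tcp_pos: [0.4937, -0.174, 0.1595]
ee_rot: [[-0.987, -0.16, -0.002], [-0.16, 0.987, 0.001], [0.002, 0.001, -1.0]]
wrist_force: [-0.6, -0.3, -0.5]
gripper_width: 0.003
```

Run:
```python
from station import r
import cv2,pickle
from h import *
import numpy as np
d0=pickle.load(open("cap2.pkl","rb"))
a=r.capture("side");b=r.capture("scene")
pickle.dump({"side":a,"scene":b},open("cap5.pkl","wb"))
f=lambda i,x,y:cv2.resize(i[y-24:y+24,x-32:x+32],None,fx=6,fy=6,interpolation=2)
m=np.vstack([np.hstack([f(d0["side"]["image"],328,290),f(a["image"],328,290)]),np.hstack([f(d0["scene"]["image"],272,268),f(b["image"],272,268)])])
cv2.imwrite("pics/m5.png",m)
for n,lo,hi in [("blue",(105,120,60),(130,255,255)),("green",(45,80,30),(85,255,255))]:
    print(n,blobs(a["image"],lo,hi,(255,190,440,350)),blobs(b["image"],lo,hi,(210,190,430,350)))
s=r.sense();print(s["tcp_pos"],s["wrist_force"],s["time_s"])
```

```text
blue [([328.6, 287.9], [323, 283, 12, 12, 103]), ([355.7, 310.8], [339, 301, 33, 21, 186])] [([271.3, 266.7], [267, 262, 10, 10, 76]), ([248.8, 287.9], [238, 278, 23, 20, 129])]
green [] [([332.1, 258.1], [328, 254, 9, 9, 59])]
[ 0.49370155 -0.17402613  0.15923833] [-0.20608851 -0.3238113  -0.32584454] 5.225
```

View pics/m5.png

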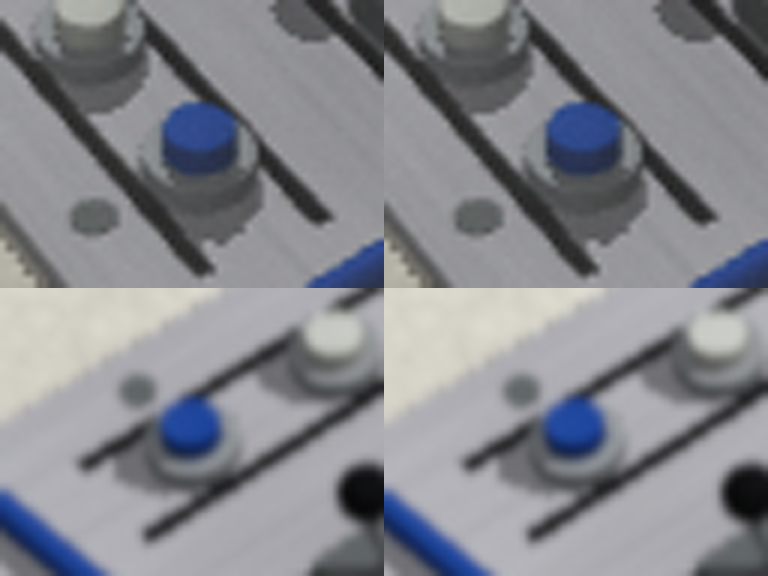

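The cap is out again, identical to before. I check numerically how deep it was in the pressed picture, because the TCP reading alone (0.028) is ambiguous.

Run:
```python
import pickle,cv2
from h import *
m=cv2.imread("pics/m4.png");d=pickle.load(open("cap5.pkl","rb"))
for nm,row,(cx,cy) in(("side",0,(328,290)),("scene",288,(272,268))):
    A=m[row:row+288,:384];B=m[row:row+288,384:]
    for n,I in(("out",A),("pressed",B)):
        h=cv2.cvtColor(I,cv2.COLOR_BGR2HSV);k=cv2.inRange(h,np.array((105,120,50)),np.array((130,255,255)))
        k[:, :130]=0;k[:,260:]=0;k[200:]=0
        out=[]
        for x in range(150,250,6):
            y=np.nonzero(k[:,x])[0]; out.append((x,int(y.min()),int(y.max())) if len(y) else (x,))
        print(nm,n,out)
    c=d[nm];
    for z in(.032,.028,.024):
        e=[]
        for a in range(0,360,10):
            p=np.array([.4953+.014*np.cos(np.radians(a)),-.1745+.014*np.sin(np.radians(a)),z]);e.append(proj(c,p))
        e=np.array(e);e=(e-[cx-32,cy-24])*6+3
        print(nm,z,"left",e[e[:,0].argmin()].round(),"right",e[e[:,0].argmax()].round(),"y",e[:,1].min().round(),e[:,1].max().round())
```

```text
side out [(150,), (156,), (162,), (168, 120, 155), (174, 111, 164), (180, 108, 167), (186, 105, 170), (192, 104, 170), (198, 103, 169), (204, 103, 170), (210, 103, 169), (216, 106, 152), (222, 108, 149), (228, 112, 146), (234,), (240,), (246,)]
side pressed [(150,), (156,), (162,), (168, 148, 159), (174, 160, 165), (180, 163, 169), (186, 163, 172), (192, 161, 172), (198, 158, 172), (204, 156, 172), (210, 151, 171), (216, 149, 168), (222, 149, 165), (228,), (234,), (240,), (246,)]
side 0.032 left [161. 133.] right [238. 131.] y 106.0 159.0
side 0.028 left [161. 141.] right [238. 139.] y 114.0 167.0
side 0.024 left [161. 149.] right [238. 147.] y 122.0 175.0
scene out [(150,), (156,), (162, 130, 149), (168, 122, 159), (174, 118, 164), (180, 114, 166), (186, 111, 167), (192, 109, 167), (198, 107, 165), (204, 111, 164), (210, 119, 160), (216, 127, 153), (222,), (228,), (234,), (240,), (246,)]
scene pressed [(150,), (156,), (162,), (168, 138, 161), (174, 144, 165), (180, 150, 166), (186, 156, 167), (192, 157, 168), (198, 151, 168), (204, 147, 166), (210, 145, 162), (216, 144, 155), (222,), (228,), (234,), (240,), (246,)]
scene 0.032 left [160. 137.] right [223. 137.] y 112.0 162.0
scene 0.028 left [161. 142.] right [223. 142.] y 117.0 168.0
scene 0.024 left [162. 148.] right [224. 148.] y 123.0 173.0
```

Run:
```python
import pickle,cv2
from h import *
from station import r
d=pickle.load(open("cap5.pkl","rb"));p=r.sense()["tcp_pos"];print(p)
ims=[]
for k in("side","scene"):
    c=d[k];u=proj(c,p);x,y=int(u[0]),int(u[1]);print(k,u,proj(c,p-[0,0,.004]))
    I=cv2.resize(c["image"][y-40:y+30,x-32:x+32],None,fx=6,fy=6,interpolation=cv2.INTER_NEAREST)
    q=((u-[x-32,y-40])*6+3).astype(int);cv2.circle(I,tuple(int(t) for t in q),3,(0,0,255),-1);ims.append(I)
cv2.imwrite("pics/m6.png",np.hstack(ims))
m=cv2.imread("pics/m4.png")
print("out col", [m[y,186].tolist() for y in range(106,172,6)]);print("pressed",[ (x,m[y,384+x].tolist()) for x in(180,192,204,216) for y in (154,160,166,170)])
```

```text
[ 0.49370155 -0.17402613  0.15923833]
side [328.00397682 241.80371297] [328.00440871 243.34417493]
scene [266.93245465 235.23385587] [267.07822746 236.26168208]
out col [[141, 84, 58], [142, 74, 46], [142, 76, 48], [141, 75, 49], [140, 74, 49], [141, 75, 51], [140, 73, 49], [119, 64, 45], [84, 52, 43], [84, 52, 44], [83, 52, 42]]
pressed [(180, [36, 35, 35]), (180, [44, 36, 34]), (180, [79, 48, 37]), (180, [79, 55, 45]), (192, [34, 35, 35]), (192, [60, 40, 35]), (192, [91, 47, 33]), (192, [85, 46, 33]), (204, [58, 40, 35]), (204, [91, 49, 37]), (204, [86, 48, 35]), (204, [82, 45, 34]), (216, [90, 49, 35]), (216, [85, 47, 35]), (216, [81, 49, 38]), (216, [76, 53, 44])]
```

View pics/m6.png

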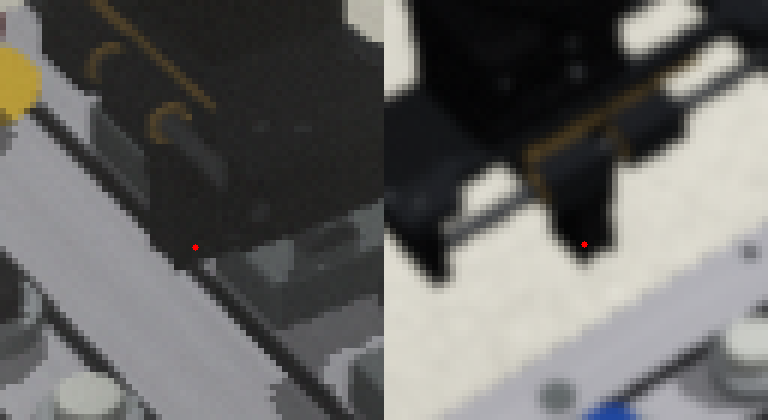

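The pressed crescent is one uniform top-face shade down to the collar rim. The force profile also fits: 5 N just before the stop. So the cap went fully down, and the tip is about 4 mm lower than the TCP reading. Next I move behind the green ball.

Call:
servo_tool(slide=[[0.2,0.5,0],[0.2,0.55,0],[0.22,0.55,0],[0.23,0.55,0],[0,0,-0.4],[0,0,-0.4],[0,0,-0.35],[0,0,-0.2],[0,0,0],[0,0,0]], twist=[[0,0,0],[0,0,0],[0,0,0],[0,0,0],[0,0,0],[0,0,0],[0,0,0],[0,0,0],[0,0,0],[0,0,0]], gripper=[1,1,1,1,1,1,1,1,1,1])

```text
time_s: 6.48
tcp_pos: [0.5462, -0.0451, 0.0803]
ee_rot: [[-0.987, -0.161, 0.001], [-0.161, 0.987, 0.0], [-0.001, -0.0, -1.0]]
wrist_force: [-0.5, 0.3, 0.3]
gripper_width: 0.005
```

Run:
```python
from station import r
import cv2
import numpy as np
b=r.capture("scene")["image"];w=r.capture("wrist")["image"]
cv2.imwrite("pics/m7.png",np.hstack([cv2.resize(b[200:310,260:400],None,fx=3,fy=3,interpolation=2),cv2.resize(w,(440,330))]))
s=r.sense();print(s["tcp_pos"],s["wrist_force"],s["time_s"])
```

```text
[ 0.54628462 -0.04502704  0.08063576] [ 0.19596502 -0.66844916 -0.1070671 ] 6.575
```

View pics/m7.png

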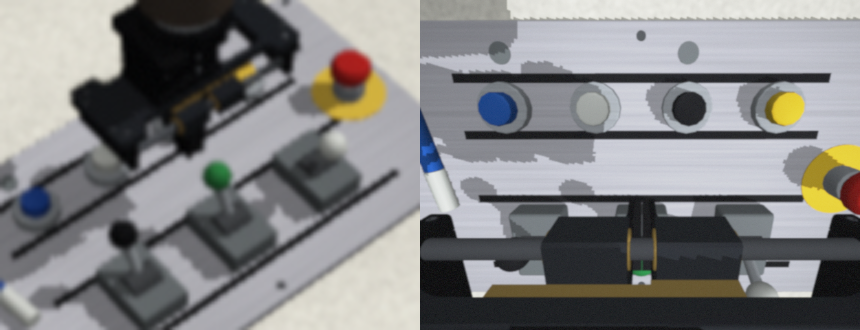

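The fingers are in line with the green ball, with a clear gap behind it. I lower slightly and push along the plate's +x.

Call:
servo_tool(slide=[[0,0,-0.12],[0.16,0.027,0],[0.16,0.027,0],[0.16,0.027,0],[0.16,0.027,0],[0.16,0.027,0],[0,0,0]], twist=[[0,0,0],[0,0,0],[0,0,0],[0,0,0],[0,0,0],[0,0,0],[0,0,0]], gripper=[1,1,1,1,1,1,1])

```text
time_s: 7.45
tcp_pos: [0.5951, -0.0366, 0.0724]
ee_rot: [[-0.987, -0.161, 0.002], [-0.161, 0.987, 0.0], [-0.002, 0.0, -1.0]]
wrist_force: [0.5, -0.1, 0.4]
gripper_width: 0.004
```

Call:
servo_tool(slide=[[0.1,0.016,0],[0.06,0.01,0],[0,0,0]], twist=[[0,0,0],[0,0,0],[0,0,0]], gripper=[1,1,1])

```text
time_s: 7.82
tcp_pos: [0.6033, -0.0354, 0.0723]
ee_rot: [[-0.987, -0.161, -0.0], [-0.161, 0.987, 0.0], [0.0, 0.0, -1.0]]
wrist_force: [-1.0, -1.0, -0.8]
gripper_width: 0.003
```

Call:
servo_tool(slide=[[0.05,0.008,0],[0,0,0]], twist=[[0,0,0],[0,0,0]], gripper=[1,1])

```text
time_s: 8.07
tcp_pos: [0.6062, -0.035, 0.0724]
ee_rot: [[-0.987, -0.161, -0.0], [-0.161, 0.987, -0.0], [0.0, -0.0, -1.0]]
wrist_force: [-0.8, -1.5, -1.4]
gripper_width: 0.003
```

Run:
```python
from station import r
import cv2
from h import *
c=r.capture("scene");b=c["image"];a=r.capture("side");
print(blobs(b,(45,80,30),(85,255,255),(210,190,430,350)),blobs(a["image"],(45,80,30),(85,255,255),(255,190,440,350)))
cv2.imwrite("pics/m8.png",np.hstack([cv2.resize(b[200:310,290:400],None,fx=3.5,fy=3.5,interpolation=2),cv2.resize(a["image"][180:290,290:400],None,fx=3.5,fy=3.5,interpolation=2)]))
for l in(.9,1.0):
  th=l-.5;X=np.array([.6034+.9867*.05*np.sin(th),-.0344+.1625*.05*np.sin(th),.034+.05*np.cos(th)]);print(l,proj(c,X),proj(a,X))
s=r.sense();print(s["tcp_pos"],s["wrist_force"],s["time_s"])
```

```text
[([342.4, 268.8], [338, 264, 10, 10, 80])] []
0.9 [341.80434439 267.09334325] [354.77916814 221.28609285]
1.0 [342.92021597 268.68816642] [356.29264188 221.44036669]
[ 0.60624926 -0.03501611  0.07252172] [-1.4483484  -0.63476711 -0.28158887] 8.175
```

View pics/m8.png

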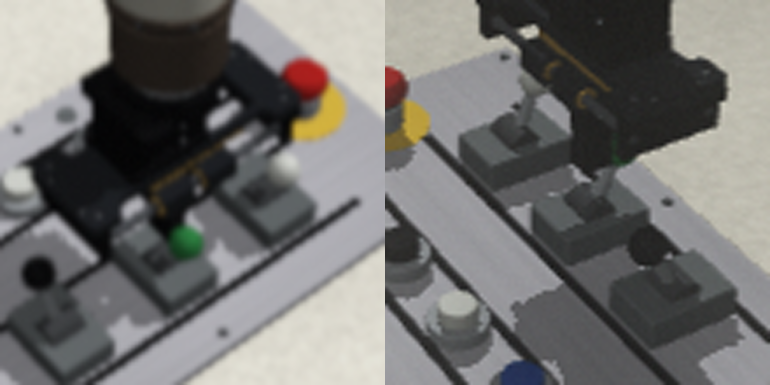

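The ball is now at (342.4,268.8), close to the predicted end position (342.9,268.7), but I have not felt a stop yet. I push on in small steps.

Call:
servo_tool(slide=[[0.03,0.005,0],[0,0,0]], twist=[[0,0,0],[0,0,0]], gripper=[1,1])

```text
time_s: 8.43
tcp_pos: [0.6068, -0.0349, 0.0723]
ee_rot: [[-0.987, -0.16, -0.003], [-0.16, 0.987, -0.0], [0.003, 0.0, -1.0]]
wrist_force: [-5.3, -1.6, 0.7]
gripper_width: 0.006
```

Call:
servo_tool(slide=[[0.02,0.003,0],[0,0,0]], twist=[[0,0,0],[0,0,0]], gripper=[1,1])

```text
time_s: 8.68
tcp_pos: [0.6069, -0.035, 0.0722]
ee_rot: [[-0.987, -0.16, -0.005], [-0.16, 0.987, -0.001], [0.005, 0.0, -1.0]]
wrist_force: [-5.9, -0.4, 1.8]
gripper_width: 0.005
```

The stop is felt: 5–6 N and the tip no longer advances. Now I back off and withdraw.

Call:
servo_tool(slide=[[-0.2,-0.033,0],[-0.3,-0.05,0],[-0.2,-0.033,0.2],[0,0,0.6],[0,0,0.8],[0,0,0.8],[-0.5,-0.5,0.4],[-0.6,-0.7,0],[-0.6,-0.7,0],[-0.5,-0.7,0],[0,0,0],[0,0,0]], twist=[[0,0,0],[0,0,0],[0,0,0],[0,0,0],[0,0,0],[0,0,0],[0,0,0],[0,0,0],[0,0,0],[0,0,0],[0,0,0],[0,0,0]], gripper=[1,1,1,1,1,1,1,1,1,1,1,1])

```text
time_s: 10.18
tcp_pos: [0.4359, -0.1976, 0.2418]
ee_rot: [[-0.987, -0.16, 0.004], [-0.16, 0.987, -0.001], [-0.003, -0.001, -1.0]]
wrist_force: [-0.1, 0.3, 0.4]
gripper_width: 0.006
```

Run:
```python
from station import r
import cv2,pickle
from h import *
d0=pickle.load(open("cap0.pkl","rb"))
c=r.capture("scene");a=r.capture("side")
G=((45,80,30),(85,255,255));B=((105,120,60),(130,255,255))
g=blobs(c["image"],*G,(210,190,430,350));h=blobs(a["image"],*G,(255,190,440,350));print(g,h)
print(blobs(c["image"],*B,(210,190,430,350)),blobs(a["image"],*B,(255,190,440,350)))
if g and h:print(tri([ray(c,*g[0][0]),ray(a,*h[0][0])]))
f=lambda i:cv2.resize(i[150:400,130:530],None,fx=2,fy=1.9,interpolation=2)[:, :]
cv2.imwrite("pics/c9.png",f(c["image"]))
df=cv2.absdiff(c["image"],d0["scene"]["image"]).max(2);cv2.imwrite("pics/df9.png",(df>40).astype(np.uint8)*255)
cv2.imwrite("pics/side9.png",a["image"])
s=r.sense();print(s["tcp_pos"],s["wrist_force"],s["time_s"])
```

```text
[([342.7, 269.2], [338, 265, 10, 9, 72])] [([356.3, 221.2], [352, 217, 9, 10, 68])]
[([271.3, 266.7], [267, 262, 10, 10, 76]), ([248.8, 287.9], [238, 278, 23, 20, 129])] [([328.5, 287.9], [323, 283, 12, 12, 102]), ([355.7, 310.7], [340, 301, 32, 21, 176])]
(array([ 0.62751132, -0.03105453,  0.07801966]), [0.0009175837758735471, 0.0009175837758735974])
[ 0.43615597 -0.19694451  0.24112138] [ 0.23938825  0.33010969 -0.2244726 ] 10.275
```

View pics/c9.png

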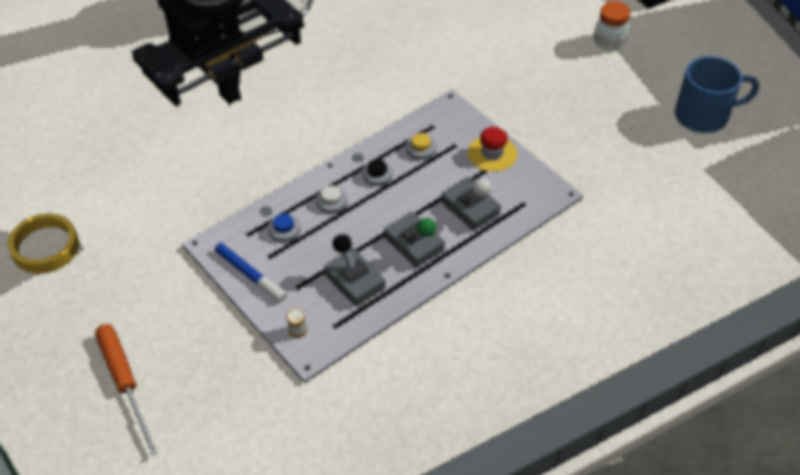

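View pics/df9.png

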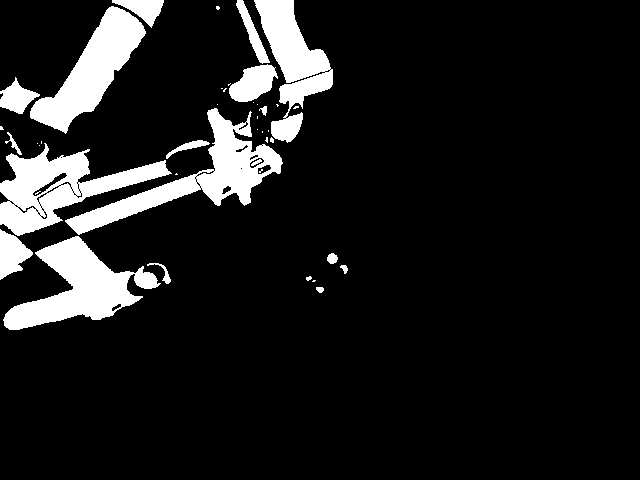

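Only the green lever and its shadow changed on the plate, apart from the arm's own shadow, which also crosses the tape. The ball at (0.6275, -0.031, 0.078) matches fully over, and the blue cap is out. I hand in.

```bash
python3 -c "
from station import r
print(r.finish_job())"
```

```text
the job is handed in; nothing more can be done
None
```

I pressed the blue button fully down and let it spring back, then pushed the green toggle all the way over, away from the robot. I then withdrew the arm and handed the job in at about 10.3 s; no verdict was reported.

- **Blue button:** The force rose to about 19 N at the end stop, well over the roughly 6 N needed for full travel, so the press was firmer than "gently" called for. The measured TCP height of 28.2 mm alone would mean only 3.8 mm of travel, just short of the 4 mm that counts. The force profile and the pressed picture both indicate the cap was fully down, with the fingertips about 4 mm lower than the reading. I did not check that offset any other way. Afterwards the cap looked exactly as it did before the press.
- **Green toggle:** I pushed until the lever stopped, at about 6 N. The last measured ball position, (0.628, -0.031, 0.078), matches fully over.
- **Everything else:** Comparing pictures from before and after, only the green lever, its shadow, and the arm and its shadow had changed. The arm's shadow fell across the tape, so the comparison is least certain there, but the arm never came near the tape. The wrist force at the end was close to zero.

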